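# Hand-turn a centrifuge rotor to check that it runs free

## Robot

A 6-joint arm with a two-finger parallel gripper is mounted at the origin on the work surface. World frame = base frame: x ahead of the robot, y to its left, z up, the work surface at z = 0. Lengths are in m, angles in degrees, forces in N, time in s.
With the tool pointing down it reaches from about 0.25 to 0.725 m from the base axis. Payload 9.7 kg.
Tool frame: the origin (TCP) lies midway between the tips of the shut fingers; the grasp point (between the pads) lies behind it (bot.pinch_z is the z of the grasp point in the tool frame, in m); z points along the fingers, y is the direction in which the jaws open and shut (so a half turn about z gives the same grasp; the last joint's range is limited). The gripper opens to 85 mm and grips with 20 to 120 N. Pads are 22 mm wide; open, the fingers measure 114 mm over their backs; the gripper's body (76 mm by 85 mm) begins 54 mm behind the grasp point. The pads swing forward as they close: fully open they stand 13 mm farther back than shut.
Start: joints at [-69.213, 4.979, 10.078, 95.1, 0, 90], TCP at [0.195, -0.514, 0.231] pointing down, gripper open.
Joint ranges: [-179.16, 179.16], [-48.56, 103.87], [-65.8, 70.77], [-126.05, 130.52], [-82.76, 87.17], [-180, 180]. Speed limits (degrees/s): [127.2, 127.2, 147.25, 180, 180, 180].

## Interface

Orientations are given as [roll, pitch, yaw] about the fixed x, y, z axes, in that order (R = Rz(yaw) Ry(pitch) Rx(roll)).
In Python, from workcell import monitor, vision, ticket, bot gives the robot as it stands.
- The arm moves only by the tool carry_out, never from a script. Its argument "increments" is one flat list of numbers, 7 for each row, row after row: the turn, a rotation vector about the tool's x, y, z each as a share of 45 degrees, from -1 to 1, then the shift along the tool's x, y, z each as a share of 200 mm, from -1 to 1, then the opening, from 0 (shut) to 1 (fully open). A call has 1 to 8 rows; each row shifts and turns the commanded pose from where the row before left it, along the tool's axes as they then stand; what a row does not reach is not made up. A row lasts 1/12 s, in which the tool goes at most 41.7 mm and 7.16 degrees, less where a joint would pass 70% of its speed; a pose out of reach is approached as far as the arm can. A call with a number of a shift or a turn outside -1 to 1 is refused whole. A call with a gripper value outside its range is refused whole. The fingers move at their own pace and stop on an object; "squeeze" is the grip in N (left out, the last holds). Time passes only in rows, so rows that do not move let the fingers close. It gives the time, the measured TCP pose, the force and the opening at its end, in the units of the state.
- monitor.get_obs(): the state, without advancing time (a new reading comes with each control period).
- vision.camera(name): name is "scene" or "top" or "wrist"; returns a dict with "pixels" (420x560x3 uint8, red, green, blue), "depth" (420x560 float32, m along the optical axis (not along the pixel's ray), 0 where there is no reading), "mtx" (3x3 intrinsics, pixels), "distortion" ([k1, k2, p1, p2, k3] as OpenCV has them; the pictures are not rectified), "position" and "rotation" of the camera in the world. Camera axes: x right, y down, z forward; pixel columns grow to the right and rows downward; lengths in m; the calibration is good to about 2 mm. A picture is of the moment at which its call begins.
- ticket.job_done(): hands the job in, once; it reports no verdict.
Trained networks look in a picture, given as the dict that the camera call returned (one of the last four; its "shot" number tells which), for a name from the list of things; names that differ only in an ending like _2 or _b are one class to them, and where a whole thing is asked for, a point or a joint stands for the part that bears it (a point fixed in the world has none). Each returns a list of dicts, best first, with "confidence" (0 to 1); they miss things now and then, are a little off and sometimes report something else, mostly with a low value. They report only what shows in the picture. A call takes as long as a camera call.
- vision.look_for(picture, label): "point" ([x, y, z] in m, in world coordinates, good to about 4 mm: the middle of the surface that is visible of it).
- vision.outline_of(picture, label): "region" (420x560 bool, what is visible of it).
The state is a dict: "time": time; "q": joint angles; "qd": joint speeds; "joint_efforts": joint torques, N m; "ee_pos": TCP position; "tcp_rot": TCP orientation; "wrist_force": force on the tool from outside, world axes, zero at the start; "torque": the same for the moment, N m; "opening": finger opening in m.
Only numpy, scipy, OpenCV 4.12 (cv2) and the standard library are available. Lean on these libraries where they do the work, as an engineer would, in place of code of your own. Each camera call takes 0.05 s, during which the arm holds its last target. There are 200 camera calls.

## Task

Lift the lid off the round centrifuge by its knob and lay it gently, knob up, in the middle of the blue mat. Then rest a closed fingertip on the smooth flat top of the rotor and drag it round the spindle, without flicking, until the rotor has turned through at least one full turn in one direction. Keep the touch light, because the spindle bends if the rotor is pushed with more than 15 N, then let go and leave everything else on the bench where it is.

Things in the scene. Friction and masses are not known exactly. Their poses are not given: they have to be found in the camera images.
- bowl (a point): Round ivory bench centrifuge, fixed, 240 dia x 135 high, with a grey control box on its front. This point is the centre of the bowl's mouth, on the nominal rotor axis, level with the case's top rim (135 above the bench); z is up. The bowl is 184 dia inside
- spindle (a point): Point fixed to the case, 23 below bowl: the nominal middle of the rotor's top. The rotor is a smooth flat aluminium disc, 170 dia, nothing to grip, black dot near its edge. True height unknown: on each machine the sagged rubber mounts put it up to 6 higher or lower, and its axis leans 2 to 5 degrees in an unknown direction, so the height round a circle on it changes by several mm
- rotor (a joint): Angle of the rotor about its axis, rad, 0 at the start, counter-clockwise from above positive, no end stops (full turn 6.28). The mounts spring: the disc gives about 1 mm per 4.5 N of push. About 0.12 N m of drag stops it as soon as it is not driven; 50 to 60 from the axis, about 6 N of finger pressure carries it along without much slip
- lid_knob (a point): Loose round lid on the centrifuge, 0.22 kg: flange 216 dia, 6 thick, over a 172 dia plug, 4 deep, that drops loosely into the bowl. This point is the centre of its upright round knob, 28 dia x 30 high, on the middle of the lid: the knob's top is 15 above it, the flange's top 15 below, the plug's underside 25 below. z is up when the lid lies flat
- mat_top (a point): Blue mat fixed flat on the bench, 200 x 220, 3 thick, beside the centrifuge (either side). This point is the centre of its top face
- specimen_jar_mid (a point): Bystander, to be left alone: small clear jar with white screw cap, 44 dia x 59; this point is half-way up it, on its middle
- sanitiser_mid (a point): Bystander, to be left alone: white pump bottle, 50x70 footprint, 145 high; this point is half-way up it, on its middle
- mouse_mid (a point): Bystander, to be left alone: grey computer mouse 100x58x30; this point is half-way up it, on its middle
- carton_mid (a point): Bystander, to be left alone: cardboard carton 90x120x60; this point is half-way up it, on its middle

How it is judged:
By the outcome, as a careful person would: the job done as asked, in the order asked, and still so for the second after the job is handed in, with the robot touching nothing.
It also fails if it takes over 72 s, if anything falls off the work surface, if the arm or the gripper's body presses on something with over 40 N, if the wrist force passes 120 N, or if a joint passes its speed limit or range.

## Working session

There is one attempt and no reset: what is moved stays moved. The work goes in short steps, Python scripts to look and compute and a tool call to move; the robot and the scene stay as the last step left them, time stands still between calls to the robot, and variables do not carry over. Pictures are saved under pics/ and viewed, about 8 in all and at most 12, crops included, and the job is handed in when it is done.

Besides the shell and the picture viewer there is one more tool, called in YAML: its name, and indented under it one key for each argument. carry_out: Moves the arm, as the interface text tells. Its arguments: {"type":"object","properties":{"increments":{"type":"array"},"squeeze":{"type":"number"}},"required":["increments"]}

```bash
mkdir -p pics; ls; python3 - <<'E'
from workcell import monitor, vision, bot
import cv2,numpy as np
print(monitor.get_obs()); print(bot.pinch_z)
for n in ["top","scene"]:
    p=vision.camera(n); cv2.imwrite(f"pics/{n}0.png",p["pixels"][:,:,::-1])
    print(n,p["position"],p["rotation"])
    for l in ["bowl","lid_knob","mat_top","specimen_jar_mid","sanitiser_mid","mouse_mid","carton_mid","rotor"]:
        r=vision.look_for(p,l)
        print(l,[(np.round(d["point"],4),round(d["confidence"],2)) for d in r[:2]])
E
```

```text
pics
{'time': 0.0, 'q': array([-6.92146682e+01,  5.01159675e+00,  1.00323005e+01,  9.51008051e+01,
        1.11640886e-03,  9.00001107e+01]), 'qd': array([ 0.00066454, -0.07183695, -0.04660987,  0.05537927,  0.00721306,
        0.02693378]), 'joint_efforts': array([ 6.74944895e-04, -5.20384240e+01,  4.64806759e+01,  1.62789132e-02,
        1.37580153e-05, -7.06571655e-06]), 'ee_pos': array([ 0.19509324, -0.51396726,  0.23055903]), 'tcp_rot': array([-1.79919899e+02, -1.11625296e-03,  2.07852195e+01]), 'wrist_force': array([ 0.25046486, -0.22734205, -0.45462859]), 'torque': array([-0.02294246,  0.02163134, -0.02777133]), 'opening': 0.08518970020381167}
-0.0187
top [ 3.65732672e-01 -6.93323375e-04  1.29766803e+00] [-170.59207912    0.794006    -89.72673702]
bowl [(array([ 0.4622, -0.1723,  0.1339]), 0.78), (array([0.5188, 0.4491, 0.0591]), 0.61)]
lid_knob [(array([ 0.5192, -0.2068,  0.1409]), 0.79)]
mat_top [(array([0.5121, 0.2297, 0.0021]), 0.62)]
specimen_jar_mid [(array([0.4356, 0.0131, 0.0586]), 0.61)]
sanitiser_mid [(array([ 0.6982, -0.0116,  0.106 ]), 0.56)]
mouse_mid [(array([ 0.5412, -0.4683,  0.0278]), 0.88)]
carton_mid [(array([0.5166, 0.4442, 0.0593]), 0.84)]
rotor []
scene [1.25388397 0.23468962 0.98043413] [-140.57074326   -0.15650545  110.65772582]
bowl [(array([ 0.6148, -0.1548,  0.0962]), 0.66)]
lid_knob [(array([ 0.5339, -0.2066,  0.1427]), 0.64)]
mat_top [(array([0.5196, 0.2328, 0.0019]), 0.72)]
specimen_jar_mid [(array([0.4534, 0.0156, 0.0535]), 0.84)]
sanitiser_mid []
mouse_mid [(array([ 0.5466, -0.4607,  0.0297]), 0.7)]
carton_mid [(array([0.5425, 0.448 , 0.0615]), 0.84), (array([ 0.5495, -0.4596,  0.0287]), 0.74)]
rotor [(array([0.5394, 0.4488, 0.0615]), 0.69)]
```

View pics/top0.png

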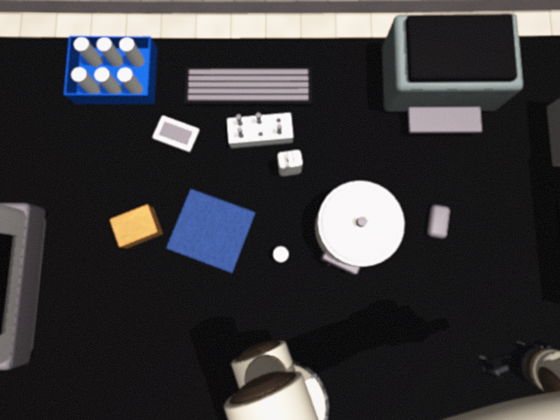

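```bash
cat > h.py <<'E'
import numpy as np, cv2
from scipy.spatial.transform import Rotation as R
from workcell import monitor, vision, bot
def cloud(p):
    h,w=p["depth"].shape
    u,v=np.meshgrid(np.arange(w),np.arange(h))
    n=cv2.undistortPoints(np.stack([u,v],-1).reshape(-1,1,2).astype(np.float32),np.array(p["mtx"]),np.array(p["distortion"])).reshape(h,w,2)
    d=p["depth"][...,None]
    c=np.concatenate([n*d,d],-1)
    W=c@R.from_euler("xyz",p["rotation"],degrees=True).as_matrix().T+p["position"]
    W[p["depth"]==0]=np.nan
    return W
def circ(xy):
    A=np.c_[2*xy,np.ones(len(xy))]; s=np.linalg.lstsq(A,(xy**2).sum(1),rcond=None)[0]
    return s[:2],np.sqrt(s[2]+s[:2]@s[:2])
E
python3 - <<'E'
from h import *
for n in ["top","scene"]:
    p=vision.camera(n); W=cloud(p); x,y,z=np.moveaxis(W,-1,0)
    near=np.hypot(x-.52,y+.207)<.13
    k=near&(np.hypot(x-.525,y+.207)<.035)&(z>.16)
    f=near&(z>.132)&(z<.150)
    print(n,"knob",k.sum(),np.nanmean(W[k],0),np.nanmin(W[k],0),np.nanmax(W[k],0))
    print("flange",f.sum(),W[f].mean(0)); 
    c,r=cv2.minEnclosingCircle(W[f][:,:2].astype(np.float32)); print(c,r,np.percentile(W[f],[1,99],axis=0))
    px=p["pixels"].astype(int); m=(px[...,2]-px[...,0]>40)&(abs(z)<.012)&(y>0)
    q=W[m][:,:2].astype(np.float32); print("mat",m.sum(),cv2.minAreaRect(q),np.median(z[m]))
    g=(x>.35)&(x<.6)&(y>-.06)&(y<.1)
    j=g&(z>.03); print("jar",W[j].min(0) if j.any() else 0,W[j].max(0) if j.any() else 0)
E
```

```text
top knob 85 [ 0.51900002 -0.20967174  0.17032624] [ 0.50644882 -0.2226795   0.16111547] [ 0.53167369 -0.19690391  0.17621371]
flange 5439 [ 0.5176942  -0.21167675  0.14009008]
(0.5200934410095215, -0.21282142400741577) 0.11969460546970367 [[ 0.40841343 -0.32340975  0.13265446]
 [ 0.63066328 -0.10264551  0.14619128]]
mat 6055 ((0.7874587774276733, 0.4242008924484253), (0.9635396003723145, 0.3431703746318817), 30.935110092163086) 0.00365939134393356
jar [ 0.41559351 -0.00803482  0.05169204] [0.45695842 0.03341756 0.0662173 ]
scene knob 77 [ 0.52525383 -0.21139673  0.17009172] [ 0.50893649 -0.22650132  0.16017004] [ 0.53699609 -0.19950463  0.17446011]
flange 3768 [ 0.53299222 -0.20872713  0.14064185]
(0.5214450359344482, -0.2135709673166275) 0.12260130792856216 [[ 0.41376486 -0.32518935  0.13279313]
 [ 0.63602186 -0.10243237  0.14555662]]
mat 4632 ((0.6609923839569092, 0.3578820526599884), (0.6820231676101685, 0.27961641550064087), 41.027339935302734) 0.0032178731492016888
jar [ 0.41651046 -0.00953574  0.03029386] [0.46013906 0.03160463 0.06377132]
```

The picture shows the lid at about (361,222), the mat at (212,231), the jar at (281,254) and the pump bottle at (290,162). I'll square the tool to yaw 0 and move towards the lid.

carry_out:
  increments: [0, 0, 0.1155, 0, 0, 0, 1, 0, 0, 0.1155, 0, 0, 0, 1, 0, 0, 0.1155, 0, 0, 0, 1, 0, 0, 0.1155, 0, 0, 0, 1, 0, 0, 0, 0.1354, -0.1265, -0.0167, 1, 0, 0, 0, 0.1354, -0.1265, -0.0167, 1, 0, 0, 0, 0.1354, -0.1265, -0.0167, 1, 0, 0, 0, 0.1354, -0.1265, -0.0167, 1]

```text
time: 1.67
ee_pos: [0.3042, -0.4119, 0.2448]
tcp_rot: [180.0, -0.0, -0.1]
wrist_force: [0.5, -0.3, -0.0]
opening: 0.0855
```

carry_out:
  increments: [0, 0, 0, 0.1354, -0.1265, -0.0167, 1, 0, 0, 0, 0.1354, -0.1265, -0.0167, 1, 0, 0, 0, 0.1354, -0.1265, -0.0167, 1, 0, 0, 0, 0.1354, -0.1265, -0.0167, 1, 0, 0, 0, 0.1354, -0.1265, -0.0167, 1, 0, 0, 0, 0.1354, -0.1265, -0.0167, 1, 0, 0, 0, 0.1354, -0.1265, -0.0167, 1, 0, 0, 0, 0.1354, -0.1265, -0.0167, 1]

```text
time: 2.33
ee_pos: [0.5213, -0.209, 0.2717]
tcp_rot: [180.0, -0.0, 0.0]
wrist_force: [0.5, -1.0, 0.0]
opening: 0.0853
```

```bash
python3 - <<'E'
from h import *
o=monitor.get_obs(); print(o["time"],o["ee_pos"],o["tcp_rot"],o["q"])
p=vision.camera("wrist"); W=cloud(p); x,y,z=np.moveaxis(W,-1,0)
cv2.imwrite("pics/wrist1.png",p["pixels"][:,:,::-1]); print(p["position"],p["rotation"])
k=(np.hypot(x-.52,y+.211)<.03)&(z>.16)&(z<.18); print("knob",k.sum())
if k.any(): print(W[k].mean(0),np.percentile(W[k],[2,98],axis=0))
f=(abs(z-.14)<.008)&(np.hypot(x-.52,y+.211)<.13); print("fl",f.sum(), np.median(z[f]))
for l in ["lid_knob"]: print([(d["point"],d["confidence"]) for d in vision.look_for(p,l)])
p=vision.camera("top"); W=cloud(p); x,y,z=np.moveaxis(W,-1,0)
px=p["pixels"].astype(int); m=(px[...,2]-px[...,0]>40)&(abs(z)<.012)&(y>.1)&(y<.37)&(x>.35)&(x<.68)
print(cv2.minAreaRect(W[m][:,:2].astype(np.float32)),np.median(W[m],0),m.sum())
E
```

```text
2.3333 [ 0.52127581 -0.20901212  0.27166815] [ 1.79991421e+02 -2.10243562e-02  5.01164234e-03] [-2.18488718e+01  7.73794694e+00  1.76304779e+01  9.98698239e+01
 -1.36745652e-04  1.58146118e+02]
[ 0.60262385 -0.20975958  0.41309003] [ 1.61477324e+02 -2.40472332e-02 -9.00236940e+01]
knob 910
[ 0.522558   -0.21287455  0.1690831 ] [[ 0.50936879 -0.22499887  0.16167816]
 [ 0.5344848  -0.20046238  0.17093952]]
fl 49353 0.1395472465917631
[]
((0.5150592923164368, 0.2316286712884903), (0.2251911461353302, 0.2047472894191742), 69.92733001708984) [0.51292365 0.23085455 0.00316586] 4587
```

carry_out:
  increments: [0, 0, -0.15385, 0, 0, 0, 1, 0, 0, -0.15385, 0, 0, 0, 1, 0, 0, -0.15385, 0, 0, 0, 1, 0, 0, -0.15385, 0, 0, 0, 1, 0, 0, -0.15385, 0, 0, 0, 1, 0, 0, -0.15385, 0, 0, 0, 1, 0, 0, -0.15385, 0, 0, 0, 1, 0, 0, -0.15385, 0, 0, 0, 1]

```text
time: 3.15
ee_pos: [0.5193, -0.2116, 0.2715]
tcp_rot: [180.0, 0.0, 55.7]
wrist_force: [-0.6, 0.6, -0.8]
opening: 0.0853
```

carry_out:
  increments: [0, 0, -0.15385, 0, 0, 0, 1, 0, 0, -0.15385, 0, 0, 0, 1, 0, 0, -0.15385, 0, 0, 0, 1, 0, 0, -0.15385, 0, 0, 0, 1, 0, 0, -0.15385, 0, 0, 0, 1, 0, 0, 0, 0, 0, 0.1, 1, 0, 0, 0, 0, 0, 0.1, 1, 0, 0, 0, 0, 0, 0, 1]

```text
time: 3.82
ee_pos: [0.5184, -0.2111, 0.2278]
tcp_rot: [-179.7, -0.1, 89.9]
wrist_force: [-1.0, 0.7, -1.4]
opening: 0.085
```

carry_out:
  increments: [0, 0, 0, -0.0075, 0.01, 0, 1, 0, 0, 0, 0, 0, 0.1, 1, 0, 0, 0, 0, 0, 0.1, 1, 0, 0, 0, 0, 0, 0.1, 1, 0, 0, 0, 0, 0, 0.07, 1, 0, 0, 0, 0, 0, 0.04, 1, 0, 0, 0, 0, 0, 0.008, 1, 0, 0, 0, 0, 0, 0, 1]

```text
time: 4.48
ee_pos: [0.5223, -0.2125, 0.1487]
tcp_rot: [180.0, 0.0, 90.0]
wrist_force: [0.2, 0.7, 0.9]
opening: 0.0854
```

carry_out:
  increments: [0, 0, 0, 0, 0, 0, 0.6, 0, 0, 0, 0, 0, 0, 0.4, 0, 0, 0, 0, 0, 0, 0.2, 0, 0, 0, 0, 0, 0, 0.1, 0, 0, 0, 0, 0, 0, 0, 0, 0, 0, 0, 0, 0, 0, 0, 0, 0, 0, 0, 0, 0, 0, 0, 0, 0, 0, 0, 0]
  squeeze: 35

```text
time: 5.15
ee_pos: [0.5224, -0.2122, 0.1484]
tcp_rot: [179.9, 0.0, 90.0]
wrist_force: [-0.7, -0.4, 5.5]
opening: 0.0267
```

carry_out:
  increments: [0, 0, 0, 0, 0, 0, 0, 0, 0, 0, 0, 0, 0, 0, 0, 0, 0, 0, 0, -0.02, 0, 0, 0, 0, 0, 0, -0.04, 0, 0, 0, 0, 0, 0, -0.06, 0, 0, 0, 0, 0, 0, -0.08, 0, 0, 0, 0, 0, 0, -0.1, 0, 0, 0, 0, 0, 0, -0.1, 0]

```text
time: 5.82
ee_pos: [0.522, -0.212, 0.2293]
tcp_rot: [-180.0, -0.0, 90.0]
wrist_force: [-0.0, -0.5, -2.2]
opening: 0.0267
```

```bash
python3 - <<'E'
from h import *
o=monitor.get_obs(); print(o["time"],o["ee_pos"],o["wrist_force"],o["torque"],o["opening"])
p=vision.camera("scene"); cv2.imwrite("pics/scene1.png",p["pixels"][:,:,::-1])
E
```

```text
5.8167 [ 0.52198925 -0.21203614  0.22927582] [-0.0371044  -0.49814598 -2.17459605] [-0.05194457 -0.03352154 -0.01488544] 0.026734071664470338
```

View pics/scene1.png

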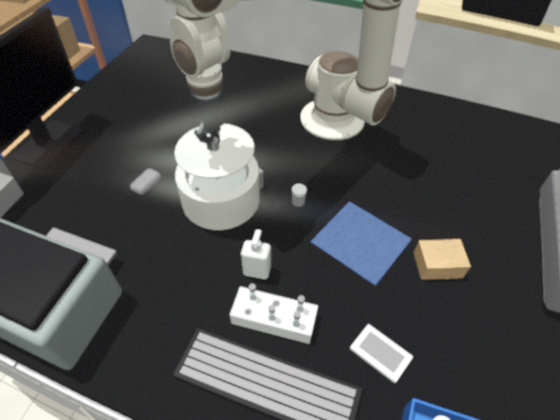

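The lid hangs level under the gripper at about (215,150). I'll carry it over the mat at about (360,242).

carry_out:
  increments: [0, 0, 0, 0.05, 0, 0, 0, 0, 0, 0, 0.1, 0, 0, 0, 0, 0, 0, 0.15, 0, 0, 0, 0, 0, 0, 0.17, -0.005, 0, 0, 0, 0, 0, 0.17, -0.005, 0, 0, 0, 0, 0, 0.17, -0.005, 0, 0, 0, 0, 0, 0.17, -0.005, 0, 0, 0, 0, 0, 0.17, -0.005, 0, 0]

```text
time: 6.53
ee_pos: [0.5163, 0.02, 0.227]
tcp_rot: [-179.9, -0.0, 90.0]
wrist_force: [1.1, -0.7, -2.0]
opening: 0.0266
```

carry_out:
  increments: [0, 0, 0, 0.17, 0, 0, 0, 0, 0, 0, 0.17, 0, 0, 0, 0, 0, 0, 0.17, 0, 0, 0, 0, 0, 0, 0.17, 0, 0, 0, 0, 0, 0, 0.15, 0, 0, 0, 0, 0, 0, 0.12, 0, 0, 0, 0, 0, 0, 0.07, 0, 0, 0, 0, 0, 0, 0.04, 0, 0, 0]

```text
time: 7.2
ee_pos: [0.5164, 0.2317, 0.2269]
tcp_rot: [-179.9, 0.0, 90.1]
wrist_force: [0.2, -0.7, -2.2]
opening: 0.0267
```

carry_out:
  increments: [0, 0, 0, 0, 0, 0, 0, 0, 0, 0, 0, 0, 0.08, 0, 0, 0, 0, 0, 0, 0.14, 0, 0, 0, 0, 0, 0, 0.16, 0, 0, 0, 0, 0, 0, 0.16, 0, 0, 0, 0, 0, 0, 0.16, 0, 0, 0, 0, 0, 0, 0.12, 0, 0, 0, 0, 0, 0, 0.08, 0]

```text
time: 7.87
ee_pos: [0.516, 0.2277, 0.0447]
tcp_rot: [-179.8, 0.1, 89.9]
wrist_force: [-0.0, -0.5, -1.6]
opening: 0.0266
```

carry_out:
  increments: [0, 0, 0, 0, 0, 0.05, 0, 0, 0, 0, 0, 0, 0.035, 0, 0, 0, 0, 0, 0, 0.02, 0, 0, 0, 0, 0, 0, 0.01, 0, 0, 0, 0, 0, 0, 0.005, 0, 0, 0, 0, 0, 0, 0.005, 0, 0, 0, 0, 0, 0, 0.005, 0, 0, 0, 0, 0, 0, 0, 0]

```text
time: 8.53
ee_pos: [0.5174, 0.23, 0.0221]
tcp_rot: [180.0, -0.0, 90.0]
wrist_force: [0.9, -0.9, -2.2]
opening: 0.0268
```

carry_out:
  increments: [0, 0, 0, 0, 0, 0.005, 0, 0, 0, 0, 0, 0, 0.004, 0, 0, 0, 0, 0, 0, 0.003, 0, 0, 0, 0, 0, 0, 0, 0]

```text
time: 8.87
ee_pos: [0.5173, 0.23, 0.0203]
tcp_rot: [180.0, -0.0, 90.0]
wrist_force: [-3.1, -1.0, 6.1]
opening: 0.0267
```

carry_out:
  increments: [0, 0, 0, 0, 0, 0, 0.4, 0, 0, 0, 0, 0, 0, 0.7, 0, 0, 0, 0, 0, 0, 1, 0, 0, 0, 0, 0, 0, 1, 0, 0, 0, 0, 0, 0, 1, 0, 0, 0, 0, 0, -0.02, 1, 0, 0, 0, 0, 0, -0.08, 1, 0, 0, 0, 0, 0, -0.15, 1]

```text
time: 9.53
ee_pos: [0.5154, 0.2291, 0.0669]
tcp_rot: [-179.7, 0.1, 90.0]
wrist_force: [-0.1, -0.5, -0.1]
opening: 0.0855
```

carry_out:
  increments: [0, 0, 0, 0, 0, -0.18, 1, 0, 0, 0, 0, 0, -0.18, 1, 0, 0, 0, 0, 0, -0.18, 1, 0, 0, 0, 0, 0, -0.18, 0.5, 0, 0, 0, 0, 0, -0.1, 0, 0, 0, 0, -0.1, 0, 0, 0, 0, 0, 0, -0.18, 0, 0, 0, 0, 0, 0, -0.18, 0, 0, 0]

```text
time: 10.2
ee_pos: [0.5171, 0.1376, 0.2339]
tcp_rot: [180.0, -0.0, 90.1]
wrist_force: [0.6, 0.1, -0.3]
opening: 0.0256
```

```bash
python3 - <<'E'
from h import *
o=monitor.get_obs(); print(o["time"],o["ee_pos"],o["opening"])
for n in ["top","scene"]:
    p=vision.camera(n); W=cloud(p); x,y,z=np.moveaxis(W,-1,0); cv2.imwrite(f"pics/{n}2.png",p["pixels"][:,:,::-1])
    k=(np.hypot(x-.517,y-.23)<.04)&(z>.03)&(z<.055); print(n,"knob",W[k].mean(0),W[k].max(0))
    f=(abs(z-.013)<.004)&(np.hypot(x-.517,y-.23)<.125); print("fl",np.percentile(W[f],[1,50,99],axis=0))
    # rotor plane
    c=np.array([.522,-.212]); r=np.hypot(x-c[0],y-c[1]); m=(r<.08)&(z>.09)&(z<.13)
    P=W[m]
    for _ in range(4):
        A=np.c_[P[:,:2]-c,np.ones(len(P))]; s=np.linalg.lstsq(A,P[:,2],rcond=None)[0]; e=P[:,2]-A@s; P=P[abs(e)<.005]
    print("rotor",len(P),s,np.degrees(np.hypot(s[0],s[1])),e.std())
    ri=(r>.088)&(r<.125)&(abs(z-.135)<.004); print("rim",np.percentile(W[ri],[1,50,99],axis=0),cv2.minEnclosingCircle(W[ri][:,:2].astype(np.float32)))
E
```

```text
10.2 [0.51712237 0.13760595 0.23391247] 0.02563080068735319<stdin>:5: RuntimeWarning: Mean of empty slice.
  ret = um.true_divide(
Traceback (most recent call last):
ValueError: zero-size array to reduction operation maximum which has no identity
```

View pics/top2.png

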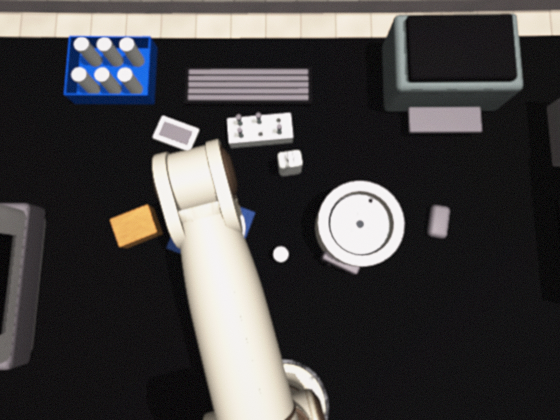

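The arm hides the mat. The bowl is open, with the hub at (360,224) and the dot at (370,200). I'll measure the rotor now and check the lid from the scene view.

```bash
cat > m.py <<'E'
from h import *
def lid(n,W):
    x,y,z=np.moveaxis(W,-1,0)
    k=(np.hypot(x-.517,y-.23)<.04)&(z>.03)&(z<.055)
    f=(abs(z-.013)<.005)&(np.hypot(x-.517,y-.23)<.125)
    if k.any(): print(n,"knob",k.sum(),W[k].mean(0),W[k].max(0))
    if f.any(): print("fl",f.sum(),np.percentile(W[f],[1,50,99],axis=0))
def rotor(n,W):
    x,y,z=np.moveaxis(W,-1,0)
    c=np.array([.522,-.212]); r=np.hypot(x-c[0],y-c[1]); P=W[(r<.08)&(z>.09)&(z<.13)]
    if len(P)<50: return
    for _ in range(4):
        A=np.c_[P[:,:2]-c,np.ones(len(P))]; s=np.linalg.lstsq(A,P[:,2],rcond=None)[0]; e=P[:,2]-A@s; P=P[abs(e)<.005]
    print(n,"rotor",len(P),s,np.degrees(np.hypot(s[0],s[1])),e.std())
    ri=(r>.088)&(r<.125)&(abs(z-.135)<.004)
    print("rim",ri.sum(),np.median(z[ri]),cv2.minEnclosingCircle(W[ri][:,:2].astype(np.float32)))
E
python3 - <<'E'
from m import *
for n in ["top","scene","wrist"]:
    p=vision.camera(n); W=cloud(p); cv2.imwrite(f"pics/{n}3.png",p["pixels"][:,:,::-1]); lid(n,W); rotor(n,W)
E
```

```text
fl 12 [[0.4444091  0.10815158 0.00808799]
 [0.4642551  0.31862042 0.00931672]
 [0.56032406 0.35070417 0.01503749]]
top rotor 2362 [0.02394291 0.05846689 0.11261963] 3.6199147719412297 0.002039619891651062
rim 2160 0.13504852088378672 ((0.5204693078994751, -0.21228128671646118), 0.11962408572435379)
scene knob 87 [0.52042206 0.2304356  0.0411339 ] [0.5315978  0.24412722 0.04705917]
fl 3448 [[0.41746614 0.12896179 0.00897678]
 [0.52780834 0.23122485 0.0131657 ]
 [0.62070712 0.33022594 0.01723711]]
scene rotor 1558 [0.02368717 0.05724524 0.11346775] 3.549611120866222 0.0015951510962543406
rim 1661 0.13565435915076263 ((0.5222027897834778, -0.215523362159729), 0.12153603136539459)
wrist knob 630 [0.51689191 0.22913803 0.04166407] [0.52986811 0.24320345 0.0439127 ]
fl 29893 [[0.41690497 0.13076987 0.0098969 ]
 [0.51692679 0.23516634 0.01176334]
 [0.61703306 0.3163849  0.01362192]]
```

View pics/wrist3.png

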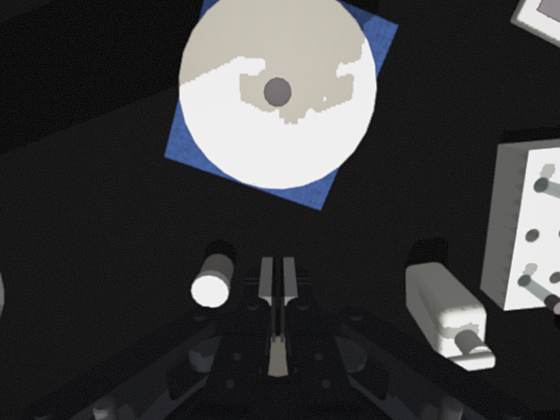

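The lid lies flat, knob up at (277,92), with mat showing evenly round it. The rotor plane agrees in both views: z ≈ 0.113 with a 3.6° lean. I'll tilt the tool to match the rotor's normal, then come in from above.

carry_out:
  increments: [0, 0, 0, -0.05, 0.0085, 0, 0, 0, 0, 0, -0.1, 0, 0, 0, 0, 0, 0, -0.15, 0, 0, 0, 0, 0, 0, -0.17, 0, 0, 0, 0, 0, 0, -0.17, 0, 0, 0, 0, 0, 0, -0.17, 0, 0, 0, 0, 0, 0, -0.17, 0, 0, 0, 0, 0, 0, -0.17, 0, 0, 0]

```text
time: 11.07
ee_pos: [0.5189, -0.0932, 0.2334]
tcp_rot: [180.0, -0.0, 90.1]
wrist_force: [0.9, -0.4, -0.2]
opening: 0.0
```

carry_out:
  increments: [0, 0, 0, -0.17, 0, 0, 0, 0, 0, 0, -0.12, 0, 0, 0, 0, 0, 0, -0.0735, 0, 0, 0, -0.0303, 0.0736, 0, 0, 0, 0, 0, 0, 0, 0, 0, 0, 0.1, 0, 0, 0, 0, 0, 0, 0.15, 0, 0, 0, 0, 0, 0, 0.15, 0, 0, 0, 0, 0, 0, 0.08, 0]

```text
time: 11.73
ee_pos: [0.5204, -0.1585, 0.134]
tcp_rot: [178.8, -3.4, 90.1]
wrist_force: [0.2, 0.9, 0.2]
opening: 0.0003
```

carry_out:
  increments: [0, 0, 0, 0, 0, 0.02, 0, 0, 0, 0, 0, 0, 0, 0, 0, 0, 0, 0, 0, 0, 0, 0, 0, 0, 0, 0, 0, 0]

```text
time: 12.07
ee_pos: [0.5221, -0.1591, 0.1353]
tcp_rot: [178.5, -3.3, 90.1]
wrist_force: [-0.3, -0.7, -0.1]
opening: -0.0002
```

```bash
python3 - <<'E'
from h import *
o=monitor.get_obs(); print(o["time"],o["ee_pos"],o["tcp_rot"],o["opening"],o["wrist_force"],o["q"])
p=vision.camera("wrist"); cv2.imwrite("pics/wrist4.png",p["pixels"][:,:,::-1])
E
```

```text
12.0667 [ 0.52207023 -0.15913836  0.13525449] [178.51121788  -3.26978959  90.07311473] -0.0002434766256889852 [-0.29861564 -0.66129995 -0.09044615] [-18.81840527   3.14434508  -2.5413495   83.96294375   3.5752335
  71.16194128]
```

View pics/wrist4.png

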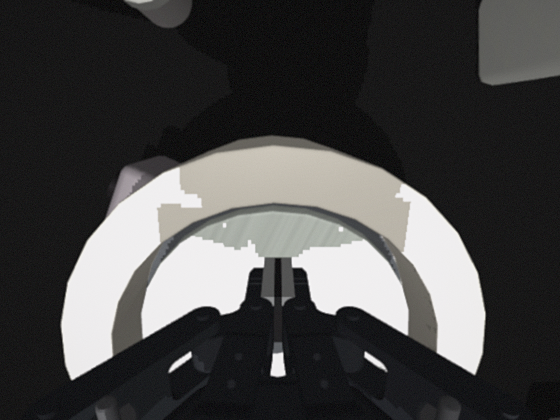

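The shut fingertip hangs inside the bowl (277,265), over the rotor and clear of the rim. Next I'll feel for contact.

carry_out:
  increments: [0, 0, 0, 0, 0, 0.03, 0, 0, 0, 0, 0, 0, 0.03, 0, 0, 0, 0, 0, 0, 0.01, 0, 0, 0, 0, 0, 0, 0.005, 0, 0, 0, 0, 0, 0, 0, 0]

```text
time: 12.53
ee_pos: [0.5214, -0.1581, 0.1182]
tcp_rot: [178.7, -3.3, 90.0]
wrist_force: [-0.1, 0.5, -0.8]
opening: -0.0001
```

carry_out:
  increments: [0, 0, 0, 0, 0, 0.005, 0, 0, 0, 0, 0, 0, 0.003, 0, 0, 0, 0, 0, 0, 0, 0]

```text
time: 12.78
ee_pos: [0.5216, -0.1581, 0.117]
tcp_rot: [178.6, -3.3, 90.0]
wrist_force: [-0.6, 0.4, -0.1]
opening: -0.0001
```

carry_out:
  increments: [0, 0, 0, 0, 0, 0.005, 0, 0, 0, 0, 0, 0, 0.002, 0, 0, 0, 0, 0, 0, 0, 0]

```text
time: 13.03
ee_pos: [0.5217, -0.158, 0.1156]
tcp_rot: [178.6, -3.3, 90.0]
wrist_force: [0.9, -0.5, 0.6]
opening: -0.0
```

carry_out:
  increments: [0, 0, 0, 0, 0, 0.002, 0, 0, 0, 0, 0, 0, 0, 0, 0, 0, 0, 0, 0, 0, 0]

```text
time: 13.28
ee_pos: [0.5217, -0.158, 0.1153]
tcp_rot: [178.6, -3.3, 90.0]
wrist_force: [-0.3, 0.4, 1.1]
opening: -0.0002
```

carry_out:
  increments: [0, 0, 0, 0, 0, 0.003, 0, 0, 0, 0, 0, 0, 0, 0, 0, 0, 0, 0, 0, 0, 0]

```text
time: 13.53
ee_pos: [0.5218, -0.1579, 0.1148]
tcp_rot: [178.6, -3.3, 90.0]
wrist_force: [0.1, 1.7, 2.4]
opening: 0.0002
```

carry_out:
  increments: [0, 0, 0, 0, 0, 0.003, 0, 0, 0, 0, 0, 0, 0, 0, 0, 0, 0, 0, 0, 0, 0]

```text
time: 13.78
ee_pos: [0.5218, -0.1578, 0.1142]
tcp_rot: [178.6, -3.3, 90.0]
wrist_force: [-1.5, 2.2, 4.8]
opening: -0.0001
```

```bash
python3 -c "
import numpy as np
for c in range(10):
    m=np.radians(40*c+5*np.arange(8)+2.5)
    print(c*40,', '.join(f'0, 0, 0, {-.024*np.sin(a):.4f}, {-.024*np.cos(a):.4f}, 0, 0' for a in m))"
```

```text
0 0, 0, 0, -0.0010, -0.0240, 0, 0, 0, 0, 0, -0.0031, -0.0238, 0, 0, 0, 0, 0, -0.0052, -0.0234, 0, 0, 0, 0, 0, -0.0072, -0.0229, 0, 0, 0, 0, 0, -0.0092, -0.0222, 0, 0, 0, 0, 0, -0.0111, -0.0213, 0, 0, 0, 0, 0, -0.0129, -0.0202, 0, 0, 0, 0, 0, -0.0146, -0.0190, 0, 0
40 0, 0, 0, -0.0162, -0.0177, 0, 0, 0, 0, 0, -0.0177, -0.0162, 0, 0, 0, 0, 0, -0.0190, -0.0146, 0, 0, 0, 0, 0, -0.0202, -0.0129, 0, 0, 0, 0, 0, -0.0213, -0.0111, 0, 0, 0, 0, 0, -0.0222, -0.0092, 0, 0, 0, 0, 0, -0.0229, -0.0072, 0, 0, 0, 0, 0, -0.0234, -0.0052, 0, 0
80 0, 0, 0, -0.0238, -0.0031, 0, 0, 0, 0, 0, -0.0240, -0.0010, 0, 0, 0, 0, 0, -0.0240, 0.0010, 0, 0, 0, 0, 0, -0.0238, 0.0031, 0, 0, 0, 0, 0, -0.0234, 0.0052, 0, 0, 0, 0, 0, -0.0229, 0.0072, 0, 0, 0, 0, 0, -0.0222, 0.0092, 0, 0, 0, 0, 0, -0.0213, 0.0111, 0, 0
120 0, 0, 0, -0.0202, 0.0129, 0, 0, 0, 0, 0, -0.0190, 0.0146, 0, 0, 0, 0, 0, -0.0177, 0.0162, 0, 0, 0, 0, 0, -0.0162, 0.0177, 0, 0, 0, 0, 0, -0.0146, 0.0190, 0, 0, 0, 0, 0, -0.0129, 0.0202, 0, 0, 0, 0, 0, -0.0111, 0.0213, 0, 0, 0, 0, 0, -0.0092, 0.0222, 0, 0
160 0, 0, 0, -0.0072, 0.0229, 0, 0, 0, 0, 0, -0.00
[... 793 characters left out ...]
 -0.0092, 0, 0, 0, 0, 0, 0.0213, -0.0111, 0, 0, 0, 0, 0, 0.0202, -0.0129, 0, 0, 0, 0, 0, 0.0190, -0.0146, 0, 0, 0, 0, 0, 0.0177, -0.0162, 0, 0, 0, 0, 0, 0.0162, -0.0177, 0, 0
320 0, 0, 0, 0.0146, -0.0190, 0, 0, 0, 0, 0, 0.0129, -0.0202, 0, 0, 0, 0, 0, 0.0111, -0.0213, 0, 0, 0, 0, 0, 0.0092, -0.0222, 0, 0, 0, 0, 0, 0.0072, -0.0229, 0, 0, 0, 0, 0, 0.0052, -0.0234, 0, 0, 0, 0, 0, 0.0031, -0.0238, 0, 0, 0, 0, 0, 0.0010, -0.0240, 0, 0
360 0, 0, 0, -0.0010, -0.0240, 0, 0, 0, 0, 0, -0.0031, -0.0238, 0, 0, 0, 0, 0, -0.0052, -0.0234, 0, 0, 0, 0, 0, -0.0072, -0.0229, 0, 0, 0, 0, 0, -0.0092, -0.0222, 0, 0, 0, 0, 0, -0.0111, -0.0213, 0, 0, 0, 0, 0, -0.0129, -0.0202, 0, 0, 0, 0, 0, -0.0146, -0.0190, 0, 0
```

carry_out:
  increments: [0, 0, 0, 0, 0, 0.002, 0, 0, 0, 0, 0, 0, 0, 0]

```text
time: 13.95
ee_pos: [0.5218, -0.1578, 0.1138]
tcp_rot: [178.6, -3.3, 90.0]
wrist_force: [0.2, 1.6, 5.6]
opening: -0.0003
```

carry_out:
  increments: [0, 0, 0, -0.001, -0.024, 0, 0, 0, 0, 0, -0.0031, -0.0238, 0, 0, 0, 0, 0, -0.0052, -0.0234, 0, 0, 0, 0, 0, -0.0072, -0.0229, 0, 0, 0, 0, 0, -0.0092, -0.0222, 0, 0, 0, 0, 0, -0.0111, -0.0213, 0, 0, 0, 0, 0, -0.0129, -0.0202, 0, 0, 0, 0, 0, -0.0146, -0.019, 0, 0]

```text
time: 14.62
ee_pos: [0.4862, -0.1708, 0.1122]
tcp_rot: [178.6, -3.3, 90.0]
wrist_force: [1.8, 1.3, 5.8]
opening: 0.0002
```

carry_out:
  increments: [0, 0, 0, -0.0162, -0.0177, 0, 0, 0, 0, 0, -0.0177, -0.0162, 0, 0, 0, 0, 0, -0.019, -0.0146, 0, 0, 0, 0, 0, -0.0202, -0.0129, 0, 0, 0, 0, 0, -0.0213, -0.0111, 0, 0, 0, 0, 0, -0.0222, -0.0092, 0, 0, 0, 0, 0, -0.0229, -0.0072, 0, 0, 0, 0, 0, -0.0234, -0.0052, 0, 0]

```text
time: 15.28
ee_pos: [0.4671, -0.2033, 0.1098]
tcp_rot: [178.6, -3.3, 90.0]
wrist_force: [-0.3, 2.7, 5.1]
opening: 0.0001
```

```bash
python3 - <<'E'
from h import *
print(monitor.get_obs()["wrist_force"])
p=vision.camera("top"); cv2.imwrite("pics/top5.png",cv2.resize(p["pixels"][160:290,290:430,::-1],None,fx=4,fy=4))
E
```

```text
[-0.2717451   2.70959869  5.05510044]
```

View pics/top5.png

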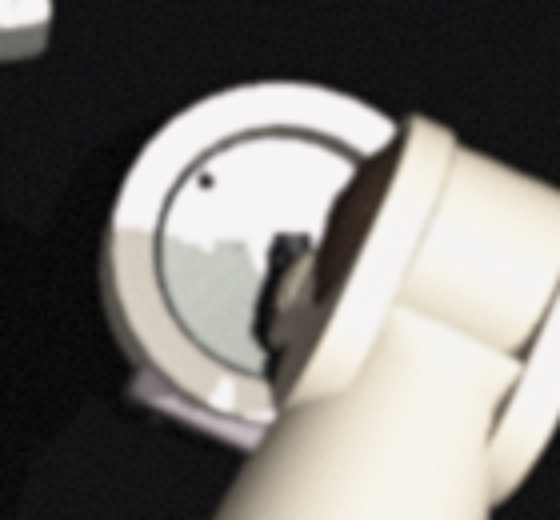

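The dot has moved from about 67° to 134° in the image, so 67° turned for 80° commanded, counter-clockwise. I'll continue with slightly more pressure.

carry_out:
  increments: [0, 0, 0, -0.0238, -0.0031, 0.001, 0, 0, 0, 0, -0.024, -0.001, 0.001, 0, 0, 0, 0, -0.024, 0.001, 0, 0, 0, 0, 0, -0.0238, 0.0031, 0, 0, 0, 0, 0, -0.0234, 0.0052, 0, 0, 0, 0, 0, -0.0229, 0.0072, 0, 0, 0, 0, 0, -0.0222, 0.0092, 0, 0, 0, 0, 0, -0.0213, 0.0111, 0, 0]

```text
time: 16.0
ee_pos: [0.4733, -0.2404, 0.1073]
tcp_rot: [178.7, -3.3, 90.0]
wrist_force: [-2.7, 1.4, 7.5]
opening: 0.0003
```

carry_out:
  increments: [0, 0, 0, -0.0202, 0.0129, 0, 0, 0, 0, 0, -0.019, 0.0146, 0, 0, 0, 0, 0, -0.0177, 0.0162, 0, 0, 0, 0, 0, -0.0162, 0.0177, 0, 0, 0, 0, 0, -0.0146, 0.019, 0, 0, 0, 0, 0, -0.0129, 0.0202, 0, 0, 0, 0, 0, -0.0111, 0.0213, 0, 0, 0, 0, 0, -0.0092, 0.0222, 0, 0]

```text
time: 16.67
ee_pos: [0.5021, -0.2649, 0.1066]
tcp_rot: [178.7, -3.3, 90.0]
wrist_force: [-3.6, 0.4, 7.2]
opening: 0.0002
```

carry_out:
  increments: [0, 0, 0, -0.0072, 0.0229, 0, 0, 0, 0, 0, -0.0052, 0.0234, 0, 0, 0, 0, 0, -0.0031, 0.0238, 0, 0, 0, 0, 0, -0.001, 0.024, 0, 0, 0, 0, 0, 0.001, 0.024, 0, 0, 0, 0, 0, 0.0031, 0.0238, 0, 0, 0, 0, 0, 0.0052, 0.0234, 0, 0, 0, 0, 0, 0.0072, 0.0229, 0, 0]

```text
time: 17.33
ee_pos: [0.5399, -0.2649, 0.1075]
tcp_rot: [178.7, -3.3, 90.0]
wrist_force: [-3.8, -0.0, 6.6]
opening: -0.0
```

carry_out:
  increments: [0, 0, 0, 0.0092, 0.0222, 0, 0, 0, 0, 0, 0.0111, 0.0213, 0, 0, 0, 0, 0, 0.0129, 0.0202, 0, 0, 0, 0, 0, 0.0146, 0.019, 0, 0, 0, 0, 0, 0.0162, 0.0177, 0, 0, 0, 0, 0, 0.0177, 0.0162, 0, 0, 0, 0, 0, 0.019, 0.0146, 0, 0, 0, 0, 0, 0.0202, 0.0129, 0, 0]

```text
time: 18.0
ee_pos: [0.5688, -0.241, 0.1097]
tcp_rot: [178.7, -3.2, 90.0]
wrist_force: [-3.5, -2.8, 5.4]
opening: 0.0002
```

carry_out:
  increments: [0, 0, 0, 0.0213, 0.0111, 0.001, 0, 0, 0, 0, 0.0222, 0.0092, 0.001, 0, 0, 0, 0, 0.0229, 0.0072, 0, 0, 0, 0, 0, 0.0234, 0.0052, 0, 0, 0, 0, 0, 0.0238, 0.0031, 0, 0, 0, 0, 0, 0.024, 0.001, 0, 0, 0, 0, 0, 0.024, -0.001, 0, 0, 0, 0, 0, 0.0238, -0.0031, 0, 0]

```text
time: 18.67
ee_pos: [0.5757, -0.2041, 0.1118]
tcp_rot: [178.6, -3.2, 90.0]
wrist_force: [-1.6, -3.1, 5.9]
opening: 0.0002
```

carry_out:
  increments: [0, 0, 0, 0.0234, -0.0052, 0.001, 0, 0, 0, 0, 0.0229, -0.0072, 0, 0, 0, 0, 0, 0.0222, -0.0092, 0, 0, 0, 0, 0, 0.0213, -0.0111, 0, 0, 0, 0, 0, 0.0202, -0.0129, 0, 0, 0, 0, 0, 0.019, -0.0146, 0, 0, 0, 0, 0, 0.0177, -0.0162, 0, 0, 0, 0, 0, 0.0162, -0.0177, 0, 0]

```text
time: 19.33
ee_pos: [0.5572, -0.1714, 0.1133]
tcp_rot: [178.6, -3.2, 90.0]
wrist_force: [1.9, -2.9, 7.0]
opening: -0.0002
```

carry_out:
  increments: [0, 0, 0, 0.0146, -0.019, 0, 0, 0, 0, 0, 0.0129, -0.0202, 0, 0, 0, 0, 0, 0.0111, -0.0213, 0, 0, 0, 0, 0, 0.0092, -0.0222, 0, 0, 0, 0, 0, 0.0072, -0.0229, 0, 0, 0, 0, 0, 0.0052, -0.0234, 0, 0, 0, 0, 0, 0.0031, -0.0238, 0, 0, 0, 0, 0, 0.001, -0.024, 0, 0]

```text
time: 20.0
ee_pos: [0.522, -0.1582, 0.1132]
tcp_rot: [178.5, -3.3, 90.0]
wrist_force: [3.2, 0.5, 7.1]
opening: 0.0001
```

```bash
python3 - <<'E'
from h import *
print(monitor.get_obs()["wrist_force"])
p=vision.camera("top"); cv2.imwrite("pics/top6.png",cv2.resize(p["pixels"][160:290,290:430,::-1],None,fx=4,fy=4))
p=vision.camera("scene"); cv2.imwrite("pics/scene6.png",np.hstack([cv2.imread("pics/top6.png"),cv2.resize(p["pixels"][120:240,140:300,::-1],None,fx=1.5,fy=520/120)]))
E
```

```text
[3.21188135 0.47805711 7.12007674]
```

View pics/scene6.png

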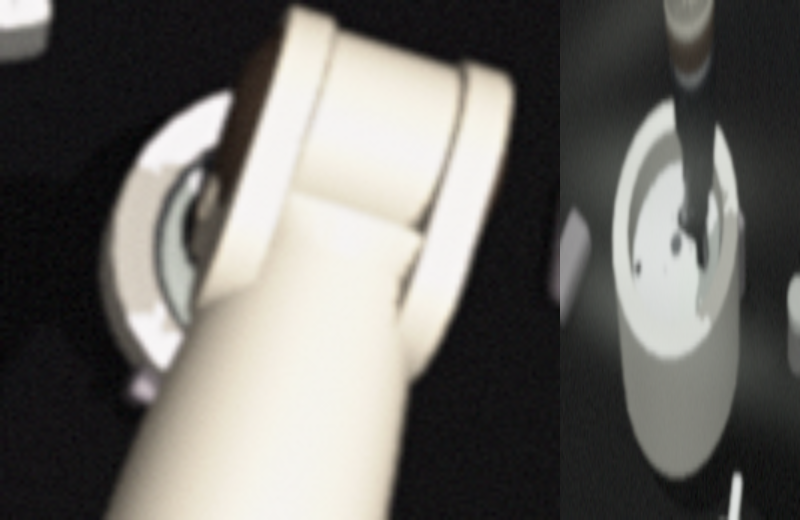

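The scene half shows the dot at crop (637,268), which is about (191,182) in the full picture.

```bash
python3 - <<'E'
from h import *
p=vision.camera("scene"); W=cloud(p); g=p["pixels"].astype(int).sum(2)
s=g[176:189,185:198]; i=np.unravel_index(s.argmin(),s.shape); P=W[176+i[0],185+i[1]]; d=P-[.5215,-.213,.113]
print(i,P,np.hypot(d[0],d[1]),np.degrees(np.arctan2(d[1],d[0])))
p=vision.camera("top") 
E
```

```text
(np.int64(5), np.int64(7)) [ 0.56128714 -0.27775844  0.10712569] 0.07600442289791486 -58.43372486930642
```

The dot has gone from -23° to 301.6°, about 325° of turn. Two more arcs give a margin over a full turn.

carry_out:
  increments: [0, 0, 0, -0.001, -0.024, 0, 0, 0, 0, 0, -0.0031, -0.0238, 0, 0, 0, 0, 0, -0.0052, -0.0234, 0, 0, 0, 0, 0, -0.0072, -0.0229, 0, 0, 0, 0, 0, -0.0092, -0.0222, 0, 0, 0, 0, 0, -0.0111, -0.0213, 0, 0, 0, 0, 0, -0.0129, -0.0202, 0, 0, 0, 0, 0, -0.0146, -0.019, 0, 0]

```text
time: 20.87
ee_pos: [0.4864, -0.1709, 0.1116]
tcp_rot: [178.6, -3.3, 90.0]
wrist_force: [2.8, 1.6, 7.7]
opening: -0.0002
```

carry_out:
  increments: [0, 0, 0, -0.0162, -0.0177, 0, 0, 0, 0, 0, -0.0177, -0.0162, 0, 0, 0, 0, 0, -0.019, -0.0146, 0, 0, 0, 0, 0, -0.0202, -0.0129, 0, 0, 0, 0, 0, -0.0213, -0.0111, 0, 0, 0, 0, 0, -0.0222, -0.0092, 0, 0, 0, 0, 0, -0.015, -0.004, 0, 0, 0, 0, 0, -0.007, -0.001, 0, 0]

```text
time: 21.53
ee_pos: [0.4686, -0.1985, 0.1093]
tcp_rot: [178.6, -3.3, 90.0]
wrist_force: [-2.0, 2.7, 8.5]
opening: -0.0001
```

carry_out:
  increments: [0, 0, 0, 0, 0, 0, 0, 0, 0, 0, 0, 0, 0, 0, 0, 0, 0, 0, 0, -0.01, 0, 0, 0, 0, 0, 0, -0.02, 0, 0, 0, 0, 0, 0, -0.05, 0, 0, 0, 0, 0, 0, -0.1, 0, 0, 0, 0, 0, 0, -0.15, 0, 0, 0, 0, 0, 0, -0.15, 0]

```text
time: 22.2
ee_pos: [0.4659, -0.2037, 0.2056]
tcp_rot: [178.8, -3.3, 90.0]
wrist_force: [0.8, 0.7, 1.3]
opening: 0.0001
```

carry_out:
  increments: [0, 0, 0, -0.15, 0, -0.1, 0, 0, 0, 0, -0.15, 0, -0.1, 0, 0, 0, 0, -0.15, 0, -0.1, 0, 0, 0, 0, -0.15, 0, 0, 0, 0, 0, 0, -0.15, 0, 0, 0, 0, 0, 0, -0.1, 0, 0, 0, 0, 0, 0, -0.05, 0, 0, 0, 0, 0, 0, 0, 0, 0, 0]

```text
time: 22.87
ee_pos: [0.4649, -0.3885, 0.2534]
tcp_rot: [178.7, -3.4, 89.9]
wrist_force: [-0.1, 0.9, 1.2]
opening: 0.0
```

```bash
python3 - <<'E'
from m import *
print(monitor.get_obs()["time"],monitor.get_obs()["wrist_force"])
p=vision.camera("top"); cv2.imwrite("pics/top7.png",p["pixels"][:,:,::-1]); W=cloud(p); lid("top",W)
px=p["pixels"].astype(int); x,y,z=np.moveaxis(W,-1,0)
m=(px[...,2]-px[...,0]>40)&(abs(z)<.02)&(y>.1)&(y<.37)&(x>.35)&(x<.68)
print(cv2.minAreaRect(W[m][:,:2].astype(np.float32)))
q=np.hypot(x-.521,y+.2125); s=np.where((q<.08)&(q>.055),px.sum(2),999); i=np.unravel_index(s.argmin(),s.shape); d=W[i]-[.521,-.2125,0]
print(i,s.min(),np.degrees(np.arctan2(d[1],d[0])),np.hypot(d[0],d[1]))
E
```

```text
22.8667 [-0.05617982  0.92027817  1.15670109]
top knob 71 [0.51531692 0.22993449 0.04175025] [0.52775994 0.24452958 0.04811232]
fl 3449 [[0.41387919 0.13060406 0.00832919]
 [0.51263451 0.23054244 0.01320599]
 [0.61653383 0.33106541 0.0176154 ]]
((0.5146956443786621, 0.23160803318023682), (0.2254822701215744, 0.20456990599632263), 69.8167953491211)
(np.int64(198), np.int64(353)) 148 11.839452216594163 0.07485321578112115
```

View pics/top7.png

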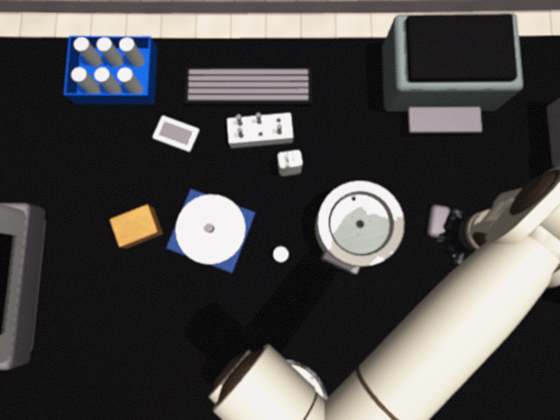

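The lid is in the middle of the mat (209,228), and the dot is now at (353,198), about 395° turned in total. The bystanders are unmoved and the arm is clear, so I'm handing in.

```bash
python3 -c "
from workcell import ticket; print(ticket.job_done())"
```

```text
the job is handed in; nothing more can be done
None
```

I lifted the lid off by its knob and laid it flat, knob up, on the mat. I then dragged the rotor more than one full turn counter-clockwise with a shut fingertip and backed the arm away. The job was handed in with the arm clear of everything, at about 23 s of the 72 s allowed.

- **Lid:** the last top view puts the knob within about 2 mm of the mat's centre.
- **Rotor:** the black dot went from about -23° through 44° and 302° to 372°, so the rotor turned about 395°. It lagged the commanded 436° slightly because of slip.
- **Force:** the vertical force read 5 to 8.5 N at the end of each move while dragging, against the 15 N limit. It was not read between those points. The highest reading came as the last arc slowed to a stop.
- **Other things on the bench:** everything looked in its starting place in the last top view. I judged this by eye, not by measuring.

No checks failed. The cameras disagreed by 2 to 4 mm on positions, which is about their calibration error.

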